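Press in a case's shielding strip with a sliding shoe

TASK

Take the orange-handled pressing shoe and use its white sole to press the copper shielding strip flush into the rim of the aluminium case: begin at the red-marked end and slide along to the other end in one unbroken pass without lifting or easing off, with a steady push of about 15 N (more than 30 N bends the case), keeping the gripper itself off the case. Then stand the shoe upright on its blue pad and let go; leave everything else on the bench where it is.

Things in the scene. Friction and masses are not known exactly. Their poses are not given: they have to be found in the camera images.
- shoe: hand pressing tool, 80 x 34 x 80 mm, 0.35 kg, on the blue pad. White nylon sole, flat over its middle 36 mm, ends ramping up at 20 degrees; steel deck above (78 x 34 mm, up to 24.5 mm high); upright orange block handle, 40 (x) by 26 mm (y), 24.5 to 80 mm high. Origin: centre of the flat sole's underside; x = its length (the way it slides), z = up the handle. Both ends are alike
- pad: fixed blue parking pad, 130 x 130 x 4 mm, on the table; origin at the centre of its underside
- case (a joint): how far the aluminium case (open, 150 x 240 x 55 mm, on the blue holder) is pushed down into its springs: 0 = untouched, 1 mm for every 8 N. The holder's height and lengthwise tip are locked differently each time and are not measured: find the rim by touch or sight. The wide rim near the robot (48 x 240 mm) has the copper strip in a groove along it
- holder: fixed blue foot of the work holder, 160 x 250 x 12 mm, under the case, with the case's yaw; origin at the centre of its underside; y along the case, x across (the rim is on the -x side), z up. The rim top is nominally 105 mm above it, truly 8 mm higher or lower, and tipped up to 3 degrees lengthwise about the middle
- strip_start (a point): nominal point on the rim's centre line, at rim top, at the outer end of strip section 1 beside the red mark, fixed to the holder's foot (105 mm above it): the true one lies up to 13 mm higher or lower and up to 4 mm along. The strip runs along +y; bare rim (with the red square) goes on 30 mm beyond, to -y
- strip_end (a point): the same nominal point at the far end of the strip, 180 mm from strip_start; bare rim goes on 30 mm beyond, to +y
- s1 (a joint): section 1 of 9 of the copper strip (counted from the red mark; 19 x 16.5 mm, one every 20 mm): how far it is pressed in, 0 = standing 4 mm proud of the rim, 0.004 = flush. It moves stiffly and stays where it is left
- s2 (a joint): section 2 of 9 of the copper strip (counted from the red mark; 19 x 16.5 mm, one every 20 mm): how far it is pressed in, 0 = standing 4 mm proud of the rim, 0.004 = flush. It moves stiffly and stays where it is left
- s3 (a joint): section 3 of 9 of the copper strip (counted from the red mark; 19 x 16.5 mm, one every 20 mm): how far it is pressed in, 0 = standing 4 mm proud of the rim, 0.004 = flush. It moves stiffly and stays where it is left
- s4 (a joint): section 4 of 9 of the copper strip (counted from the red mark; 19 x 16.5 mm, one every 20 mm): how far it is pressed in, 0 = standing 4 mm proud of the rim, 0.004 = flush. It moves stiffly and stays where it is left
- s5 (a joint): section 5 of 9 of the copper strip (counted from the red mark; 19 x 16.5 mm, one every 20 mm): how far it is pressed in, 0 = standing 4 mm proud of the rim, 0.004 = flush. It moves stiffly and stays where it is left
- s6 (a joint): section 6 of 9 of the copper strip (counted from the red mark; 19 x 16.5 mm, one every 20 mm): how far it is pressed in, 0 = standing 4 mm proud of the rim, 0.004 = flush. It moves stiffly and stays where it is left
- s7 (a joint): section 7 of 9 of the copper strip (counted from the red mark; 19 x 16.5 mm, one every 20 mm): how far it is pressed in, 0 = standing 4 mm proud of the rim, 0.004 = flush. It moves stiffly and stays where it is left
- s8 (a joint): section 8 of 9 of the copper strip (counted from the red mark; 19 x 16.5 mm, one every 20 mm): how far it is pressed in, 0 = standing 4 mm proud of the rim, 0.004 = flush. It moves stiffly and stays where it is left
- s9 (a joint): section 9 of 9 of the copper strip (counted from the red mark; 19 x 16.5 mm, one every 20 mm): how far it is pressed in, 0 = standing 4 mm proud of the rim, 0.004 = flush. It moves stiffly and stays where it is left
- fan: black cooling fan lying flat, 90 x 90 x 25 mm; bystander; origin under its centre
- meter: teal multimeter lying flat, 150 x 78 x 34 mm; bystander; origin under its centre
- bottle: clear bottle with red cap, 52 mm across, 120 mm high; bystander; origin under its centre
- screwdriver: red-handled screwdriver lying down, 180 mm long, 26 mm thick; bystander; origin under its middle
- spool: solder spool standing up, 56 mm across, 46 mm high; bystander; origin under its centre
There are look-alikes about, which are no part of the job. What is shaped like the shoe but green or yellow is not meant. Of the things that look like the pad, the larger one is meant.

How it is judged (in metres and radians):
On the way, in this order (a step that is already met when the one before it is completed fails the run):
1. the first section, at the red mark, is pressed home under the shoe, the far end still standing proud (value of joint s1 above 0.003 m and value of joint each of s8, s9 below 0.002 m and contact force between shoe and holder above 1 N), for 0.05 s.
2. the shoe has pressed the strip home as far as its middle, the last section still standing proud (value of joint each of s1, s2, s3, s4, s5 above 0.003 m and value of joint s9 below 0.002 m and contact force between shoe and holder above 1 N), for 0.05 s.
3. the whole strip is pressed in, the shoe still on it at the far end (value of joint each of s1, s2, s3, s4, s5, s6, s7, s8, s9 above 0.003 m and contact force between shoe and holder above 1 N), for 0.05 s.
At the end, for the whole second after the job is handed in: All nine strip sections are pressed in to within 1 mm of flush, and the shoe stands upright (within 0.1 rad), at rest and released, on the blue pad with its centre within 60 mm of the pad's centre along each side of the pad (value of joint each of s1, s2, s3, s4, s5, s6, s7, s8, s9 above 0.003 m and x of shoe in the frame of pad between -0.06 and 0.06 m and y of shoe in the frame of pad between -0.06 and 0.06 m and z of shoe in the frame of pad between 0 and 0.008 m and angle between shoe's own z axis and vertical below 0.1 rad and linear speed of shoe below 0.02 m/s); the robot touches nothing.
It fails at once if the case is pushed more than 3.75 mm down into its springs (30 N) (value of joint case above 0.00375 m).
It fails at once if between the third section being home and the last one being home, the push on the case falls below 2.4 N (0.3 mm into its springs): the pass must be unbroken (value of joint s3 above 0.003 m and value of joint s9 below 0.003 m and value of joint case below 0.0003 m).
It fails at once if the gripper fingers push on the case or its strip (contact force between the fingers and holder above 2 N).
It fails at once if the fan, meter, bottle, screwdriver or spool is moved by more than 30 mm or tipped over (distance of any of fan, meter, bottle, screwdriver, spool from where it was at the start of the episode above 0.03 m or angle between any of fan, meter, bottle, spool's own z axis and vertical above 0.5 rad).
It also fails if it takes over 72 s, if anything falls off the work surface, if the arm or the gripper's body presses on something with over 40 N, if the wrist force passes 120 N, or if a joint passes its speed limit or range.

ROBOT

A 6-joint arm with a two-finger parallel gripper is mounted at the origin on the work surface. World frame = base frame: x ahead of the robot, y to its left, z up, the work surface at z = 0. Lengths are in mm, angles in rad, forces in N, time in s.
With the tool pointing down it reaches from about 400 to 925 mm from the base axis. Payload 12.5 kg.
Tool frame: the origin (TCP) lies on the mounting face of the last link; the fingertips stand 190 mm ahead of it and the grasp point (between the pads) lies 171 mm ahead of it; z points along the fingers, y is the line along which they close (so a half turn about z gives the same grasp; the last joint's range is limited). The gripper opens to 95 mm and grips with 3 to 60 N. Pads are 20 mm wide; open, the fingers measure 119 mm over their backs; the gripper's body (75 mm by 180 mm) begins 59 mm behind the grasp point.
Start: joints at [1.085, 0.491, 1.559, -0, 1.092, -0.106], TCP at [231.686, 580.471, 404.761] pointing down, gripper open.
Joint ranges: [-3.1, 3.1], [-0.84, 2.19], [0.05, 2.79], [-1.13, 4.28], [0.06, 2.93], [-2.69, 2.69]. Speed limits (rad/s): [2.22, 2.22, 2.79, 3.14, 3.14, 3.14].

INTERFACE

Orientations are given as [roll, pitch, yaw] about the fixed x, y, z axes, in that order (R = Rz(yaw) Ry(pitch) Rx(roll)).
In Python, from cell import env gives the robot as it stands.
- The arm moves only by the tool carry_out, never from a script. Its argument "series" is a list of rows, each a list of 5 numbers: the shift along the tool's x, y, z in m, then the turn about the tool's z in degrees, then the opening, from 0 (shut) to 1 (fully open). A call has 1 to 20 rows; each row is the pose to reach, as a shift and turn from the pose commanded when the call began, along the tool's axes at that moment; what a row does not reach only later rows make up. A row lasts 1/8 s, in which the tool goes at most 62.5 mm and 10.7 degrees, less where a joint would pass 70% of its speed; a pose out of reach is approached as far as the arm can. A call with a gripper value outside its range is refused whole. The fingers move at their own pace and stop on an object; the grip force is fixed at half the most. Time passes only in rows, so rows that repeat a pose let the fingers close. It gives the time, the measured TCP pose, the force, the opening and the grip force at its end, in the units of the state.
- env.state(): the state, without advancing time (a new reading comes with each control period).
- env.read_camera(name): name is "scene" or "top"; returns (picture, depth): 480x640x3 uint8, red, green, blue; 480x640 float32, mm along the optical axis (not along the pixel's ray), 0 where there is no reading.
- env.get_calibration(name): a dict with "intrinsics" (3x3 intrinsics, pixels), "D" ([k1, k2, p1, p2, k3] as OpenCV has them; the pictures are not rectified), "cam_to_world" (4x4, takes a point from camera to world coordinates). Camera axes: x right, y up, looking along -z (the intrinsics and any distortion apply to the point x, -y, -z); pixel columns grow to the right and rows downward; lengths in mm; the calibration is good to about 2 mm. A picture is of the moment at which its call begins. get_calibration takes no time and is no camera call.
- env.job_done(): hands the job in; it is judged then, once.
The state is a dict: "t": time; "joints": joint angles; "qvel": joint speeds; "tau": joint torques, N m; "eef_pos": TCP position; "tcp_rot": TCP orientation; "ft_force": force on the tool from outside, world axes, zero at the start; "moment": the same for the moment, N m; "opening": opening from 0.0 (shut) to 1.0 (fully open); "grip_force": force on a finger pad.
Only numpy, scipy, OpenCV 4.12 (cv2) and the standard library are available. Lean on these libraries where they do the work, as an engineer would, in place of code of your own. Each camera call takes 0.05 s, during which the arm holds its last target. There are 200 camera calls.

## Working session

There is one attempt and no reset: what is moved stays moved. The work goes in short steps, Python scripts to look and compute and a tool call to move; the robot and the scene stay as the last step left them, time stands still between calls to the robot, and variables do not carry over. Pictures are saved under pics/ and viewed, at most 10 in all, crops included, and the job is handed in when it is done.

Besides the shell and the picture viewer there is one more tool, called after "Request:" as name(argument=value, ...) on one line, values as JSON. carry_out: Moves the arm, as the interface text tells. Its arguments: {"type":"object","properties":{"series":{"type":"array","items":{"type":"array","items":{"type":"number"}}}},"required":["series"]}

```bash
mkdir -p pics; ls; cat > h.py <<'E'
import numpy as np, cv2
from cell import env
def grab(n):
    im,d=env.read_camera(n); c=env.get_calibration(n)
    np.savez(f'{n}.npz',im=im,d=d,K=c['intrinsics'],D=c['D'],T=c['cam_to_world']); return im
def load(n):
    z=np.load(f'{n}.npz'); return z['im'],z['d'],z['K'],z['D'],z['T']
def cloud(n):
    im,d,K,D,T=load(n); h,w=d.shape
    u,v=np.meshgrid(np.arange(w),np.arange(h))
    p=cv2.undistortPoints(np.stack([u,v],-1).reshape(-1,1,2).astype(np.float64),np.array(K,float),np.array(D,float)).reshape(h,w,2)
    P=np.stack([p[...,0]*d,-p[...,1]*d,-d,np.ones_like(d)],-1)@np.array(T).T
    P=P[...,:3]; P[d==0]=np.nan
    return im,P
E
python3 - <<'E'
from h import *
for n in('scene','top'): cv2.imwrite(f'pics/{n}0.png',grab(n)[...,::-1])
s=env.state(); print(s)
E
```

```text
pics
{'t': 0.1, 'joints': array([ 1.08540238e+00,  4.91524329e-01,  1.55942719e+00,  1.55931258e-06,
        1.09172680e+00, -1.05596262e-01]), 'qvel': array([-0.00041235, -0.00216562, -0.00202063, -0.00119097,  0.00095607,
       -0.00050066]), 'tau': array([ 3.75129588e-03, -6.13621259e+01, -2.58603251e+01,  6.93883630e-02,
        4.71146707e-02, -5.01202510e-05]), 'eef_pos': array([231.66778513, 580.43996756, 404.19119602]), 'tcp_rot': array([-3.14051318e+00, -1.15804611e-04,  2.76179419e+00]), 'ft_force': array([ 0.26117354, -0.79082892,  0.68904136]), 'moment': array([-0.01195776, -0.02645905,  0.03324591]), 'grip_force': 0.0, 'opening': 0.9988081524159969}
```

View pics/scene0.png

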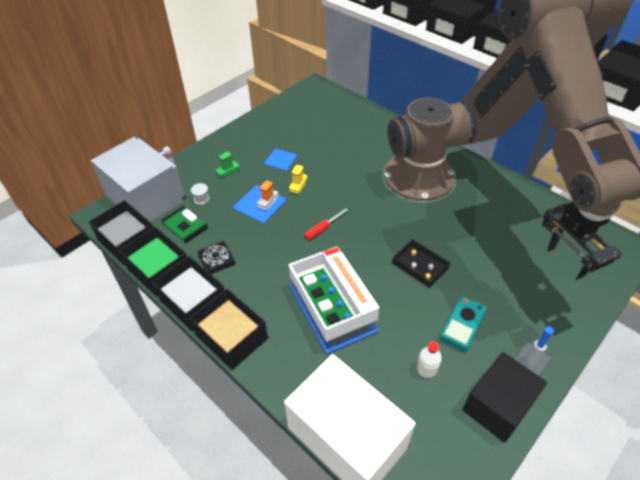

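View pics/top0.png

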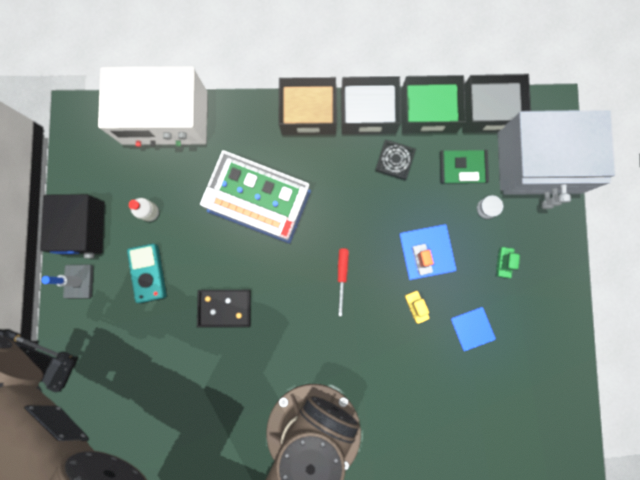

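Candidates for the shoe in the top view are orange (425,258), yellow (418,307) and green (509,262). For the pad they are the large blue one (428,252) and the small blue one (473,328). I choose the orange shoe and the large pad. The case's red mark is at (287,228), and the strip runs left to about (215,203). Next I measure these and check them in a close crop.

```bash
cat > m.py <<'E'
from h import *
im,P=cloud('top')
hsv=cv2.cvtColor(im,cv2.COLOR_RGB2HSV); H,S,V=[hsv[...,i].astype(int) for i in range(3)]
def reg(u0,u1,v0,v1):
    m=np.zeros(H.shape,bool); m[v0:v1,u0:u1]=1; return m
def rect(m,name):
    m=m&np.isfinite(P[...,0]); p=P[m]; r=cv2.minAreaRect(p[:,:2].astype(np.float32))
    print(name,m.sum(),'med',np.median(p,0).round(1),'rect',np.round(r[0],1),np.round(r[1],1),round(r[2],1)); return p
shoe=reg(395,465,215,290)
blue=(H>100)&(H<125)&(S>120)
rect(shoe&blue&(P[...,2]<12),'pad')
orange=(H<16)&(S>130)
rect(shoe&orange&(P[...,2]>65),'handle top')
rect(shoe&(P[...,2]>17)&(P[...,2]<45)&(S<100),'deck')
case=reg(190,325,140,250)
p=rect(case&(P[...,2]>70),'case top')
p=rect(case&((H<6)|(H>174))&(S>150)&(P[...,2]>60),'red')
p=rect(case&(H>5)&(H<18)&(S>60)&(P[...,2]>60),'strip')
rect(case&(P[...,2]<40)&blue,'holder')
E
python3 m.py; python3 - <<'E'
from h import *
im=load('top')[0]
a=cv2.resize(im[215:285,390:470],(480,420),interpolation=2)
b=cv2.resize(im[140:250,195:320],(480,420),interpolation=2)
cv2.imwrite('pics/c1.png',np.hstack([a,b])[...,::-1][:, :960][:, ::1] if 0 else cv2.resize(np.hstack([a,b]),(800,350))[...,::-1])
E
```

```text
pad 1840 med [ 485.6 -329.2    3. ] rect [ 474.1 -315. ] [134.3 136.4] 10.5
handle top 16 med [ 446.7 -284.2   81.1] rect [ 447.8 -284.5] [26.8  2.7] 14.1
deck 240 med [ 443.4 -289.6   27.3] rect [ 450.5 -294.8] [78.  36.9] 13.6
case top 3528 med [608.2 171.8 104.5] rect [616.9 148.3] [241.3 154.5] 68.4
red 11 med [523.2  68.3 103.3] rect [529.1  66.1] [ 5.7 27.8] 68.3
strip 92 med [573.6 176.9 112.9] rect [567.9 165.7] [174.7  12.6] 68.4
holder 2 med [588.7 287.8  13.1] rect [588.7 287.8] [3.5 0. ] -98.0
```

View pics/c1.png

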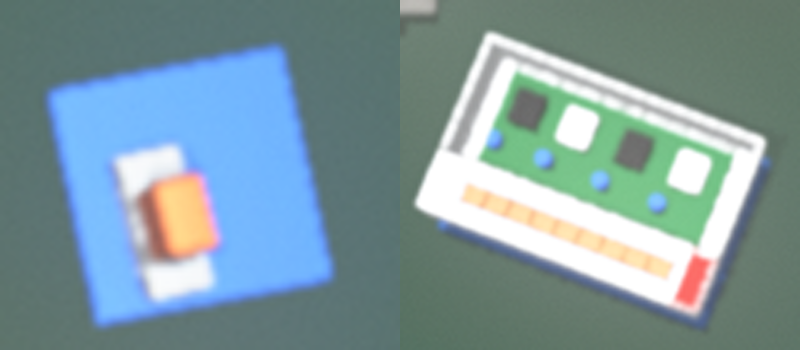

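The crop confirms the orange handle with its white/steel base on the large blue pad (left half). The strip and the red mark at the case's lower right are in the right half. Next I refine the handle centre and the rim plane.

```bash
cat > m2.py <<'E'
import io,contextlib
with contextlib.redirect_stdout(io.StringIO()): from m import *
def rt(m,name):
    m=m&np.isfinite(P[...,0]); p=P[m]; r=cv2.minAreaRect(p[:,:2].astype(np.float32)); print(name,m.sum(),np.round(r[0],1),np.round(r[1],1),round(r[2],1)); return p
hm=shoe&(P[...,2]>68)&(P[...,2]<90); p=rt(hm,'handle'); print(np.median(p,0))
o=shoe&(H<20)&(S>110)&(P[...,2]>20); p=rt(o,'orange all'); print(np.percentile(p[:,2],[5,50,95]))
# rim frame
C=np.array([616.9,148.3]); a=np.deg2rad(68.4); ey=np.array([np.cos(a),np.sin(a)]); ex=np.array([ey[1],-ey[0]])
q=P[...,:2]-C; hx=q@ex; hy=q@ey; z=P[...,2]
st=case&(H>5)&(H<18)&(S>60)&(z>60)
print('strip hx',np.percentile(hx[st],[3,50,97]),'hy',np.percentile(hy[st],[1,50,99]))
A=np.polyfit(hy[st],z[st],1); print('strip z',A, np.degrees(np.arctan(A[0])))
rim=case&(hx<-33)&(hx>-68)&(abs(hx+51)>12)&(abs(hy)<112)&(z>80)&~st
B=np.polyfit(hy[rim],z[rim],1); r=z[rim]-np.polyval(B,hy[rim]); k=abs(r)<4; B=np.polyfit(hy[rim][k],z[rim][k],1);print('rim z',B,np.degrees(np.arctan(B[0])),rim.sum(),r.std())
red=case&((H<8)|(H>172))&(S>100)&(z>60); print('red hy',np.percentile(hy[red],[3,50,97]),'hx',np.percentile(hx[red],[3,97]))
E
python3 m2.py
python3 - <<'E'
import sys
sys.path.insert(0,'.')
from h import *
# scene view cloud comparison
im,P=cloud('scene'); hsv=cv2.cvtColor(im,cv2.COLOR_RGB2HSV); H,S,V=[hsv[...,i].astype(int) for i in range(3)]
m=(H<20)&(S>110)&(abs(P[...,0]-450)<70)&(abs(P[...,1]+290)<70)&(P[...,2]>72); p=P[m]; r=cv2.minAreaRect(p[:,:2].astype(np.float32)); print('scene handle',len(p),r,np.median(p,0))
C=np.array([616.9,148.3]); a=np.deg2rad(68.4); ey=np.array([np.cos(a),np.sin(a)]); ex=np.array([ey[1],-ey[0]])
q=P[...,:2]-C; hx=q@ex; hy=q@ey; z=P[...,2]
st=(H>5)&(H<18)&(S>60)&(abs(hx+50)<25)&(abs(hy)<110)&(z>80)
A=np.polyfit(hy[st],z[st],1);print('strip',st.sum(),A,np.percentile(hx[st],[3,50,97]),np.percentile(hy[st],[1,50,99]))
rim=(abs(hx+51)>12)&(abs(hx+51)<18)&(abs(hy)<112)&(z>85)&(z<125)&~st
B=np.polyfit(hy[rim],z[rim],1);print('rim',B,rim.sum())
E
```

```text
handle 183 [ 450.6 -295.7] [41.8 30.4] 13.8
[ 450.59196924 -294.55694794   82.63375537]
orange all 121 [ 450.7 -293.5] [36.4 24.7] 18.2
[73.92335274 82.81736153 86.87881194]
strip hx [-58.09312122 -51.5170491  -45.9850875 ] hy [-76.97259407   9.77332419  83.98247757]
strip z [4.94198053e-02 1.12475029e+02] 2.829244460803011
rim z [4.28794388e-02 1.09282195e+02] 2.4553067927603847 364 2.5428363014343844
red hy [-115.57167141 -109.47092309 -102.77017003] hx [-69.85480647 -34.36513762]
scene handle 93 ((452.8446044921875, -294.6863708496094), (45.83913040161133, 29.73110580444336), 8.684311866760254) [ 456.26408721 -291.35434438   82.80357441]
strip 280 [4.65509776e-02 1.13992371e+02] [-54.19937316 -47.21643773 -40.29468346] [-86.06009494   5.53545979  86.32246114]
rim [4.38546934e-02 1.10533547e+02] 273
```

```bash
cat > plan.py <<'E'
import numpy as np
# tool down; ya = world angle of tool y (deg); tool x = ya+90 ; tool z = down
def rel(p0,ya0,p1,ya1):
    a=np.deg2rad(ya0); y=np.array([np.cos(a),np.sin(a)]); x=np.array([-y[1],y[0]])
    d=np.array(p1[:2])-p0[:2]
    return [round(float(d@x)/1000,4),round(float(d@y)/1000,4),round((p0[2]-p1[2])/1000,4),round(-(ya1-ya0),2)]
E
python3 - <<'E'
from plan import *
p0=[231.686,580.471,404.761]; y0=np.rad2deg(2.7618)-90; print(y0)
for p,y in [((480,330,404),20),((560,0,404),-30),((450.6,-295,330),-76.3),((450.6,-295,220.5),-76.3)]: print(rel(p0,y0,p,y))
E
```

```text
68.23948385923077
[-0.3235, -0.1406, 0.0008, np.float64(48.24)]
[-0.5201, -0.4174, 0.0008, np.float64(98.24)]
[-0.5279, -0.7319, 0.0748, np.float64(144.54)]
[-0.5279, -0.7319, 0.1843, np.float64(144.54)]
```

Request:
carry_out(series=[[-0.16,-0.07,0,24,1],[-0.3235,-0.1406,0,48.24,1],[-0.3235,-0.1406,0,48.24,1],[-0.3235,-0.1406,0,48.24,1],[-0.3235,-0.1406,0,48.24,1],[-0.5201,-0.4174,0,98.24,1],[-0.5201,-0.4174,0,98.24,1],[-0.5201,-0.4174,0,98.24,1],[-0.5201,-0.4174,0,98.24,1],[-0.5201,-0.4174,0,98.24,1],[-0.5279,-0.7319,0.0748,144.54,1],[-0.5279,-0.7319,0.0748,144.54,1],[-0.5279,-0.7319,0.0748,144.54,1],[-0.5279,-0.7319,0.0748,144.54,1],[-0.5279,-0.7319,0.0748,144.54,1],[-0.5279,-0.7319,0.0748,144.54,1],[-0.5279,-0.7319,0.0748,144.54,1],[-0.5279,-0.7319,0.0748,144.54,1],[-0.5279,-0.7319,0.0748,144.54,1],[-0.5279,-0.7319,0.0748,144.54,1]])

```text
t: 2.6
eef_pos: [451.1, -293.9, 330.2]
tcp_rot: [3.141, -0.0, 0.241]
ft_force: [0.6, 0.0, -0.8]
opening: 1.0
grip_force: 0.0
```

Request:
carry_out(series=[[0,0,0.05,0,1],[0,0,0.09,0,1],[0,0,0.1095,0,1],[0,0,0.1095,0,1],[0,0,0.1095,0,1]])

```text
t: 3.22
eef_pos: [451.0, -294.8, 221.3]
tcp_rot: [3.141, -0.001, 0.24]
ft_force: [-1.1, -0.3, 0.5]
opening: 0.998
grip_force: 0.0
```

Request:
carry_out(series=[[0,0,0,0,0],[0,0,0,0,0],[0,0,0,0,0],[0,0,0,0,0],[0,0,0,0,0],[0,0,0,0,0],[0,0,0,0,0],[0,0,0,0,0]])

```text
t: 4.22
eef_pos: [450.7, -295.1, 220.4]
tcp_rot: [3.141, -0.0, 0.239]
ft_force: [0.5, -1.8, -0.8]
opening: 0.272
grip_force: 30.0
```

```bash
python3 - <<'E'
from plan import *
p0=[450.6,-295,220.5]
c=np.array([570.4,166.7]); e=np.array([np.cos(np.deg2rad(68.4)),np.sin(np.deg2rad(68.4))])
s=c-118*e; print(s)
for z in (370,340): print(rel(p0,-76.3,(*s,z),-21.6))
E
```

```text
[526.96130278  56.98637467]
[0.1576, -0.3239, -0.1495, -54.7]
[0.1576, -0.3239, -0.1195, -54.7]
```

Request:
carry_out(series=[[0,0,-0.05,0,0],[0,0,-0.1,0,0],[0,0,-0.15,0,0],[0,0,-0.15,0,0],[0,0,-0.15,0,0],[0,0,-0.15,0,0]])

```text
t: 4.97
eef_pos: [450.5, -294.9, 368.6]
tcp_rot: [-3.139, 0.002, 0.239]
ft_force: [0.5, 0.1, -4.7]
opening: 0.272
grip_force: 30.0
```

Request:
carry_out(series=[[0.02,-0.04,0,-7,0],[0.04,-0.081,0,-14,0],[0.06,-0.122,0,-21,0],[0.079,-0.162,0,-28,0],[0.099,-0.203,0,-35,0],[0.118,-0.243,0,-41,0],[0.138,-0.284,0,-48,0],[0.1576,-0.3239,0,-54.7,0],[0.1576,-0.3239,0,-54.7,0],[0.1576,-0.3239,0,-54.7,0],[0.1576,-0.3239,0,-54.7,0],[0.1576,-0.3239,0,-54.7,0]])

```text
t: 6.48
eef_pos: [527.0, 56.2, 370.3]
tcp_rot: [-3.141, 0.0, 1.192]
ft_force: [-0.4, -0.5, -5.2]
opening: 0.274
grip_force: 30.0
```

```bash
python3 - <<'E'
from h import *
print(env.state()['ft_force'],env.state()['moment'])
a=grab('scene'); b=grab('top')
a=cv2.resize(a[190:370,260:440],(400,400),interpolation=2); b=cv2.resize(b[120:260,190:330],(400,400),interpolation=2)
cv2.imwrite('pics/over.png',np.hstack([a,b])[...,::-1])
E
```

```text
[-0.43409456 -0.48350503 -5.2123741 ] [-0.0993544   0.09379326 -0.02111387]
```

View pics/over.png

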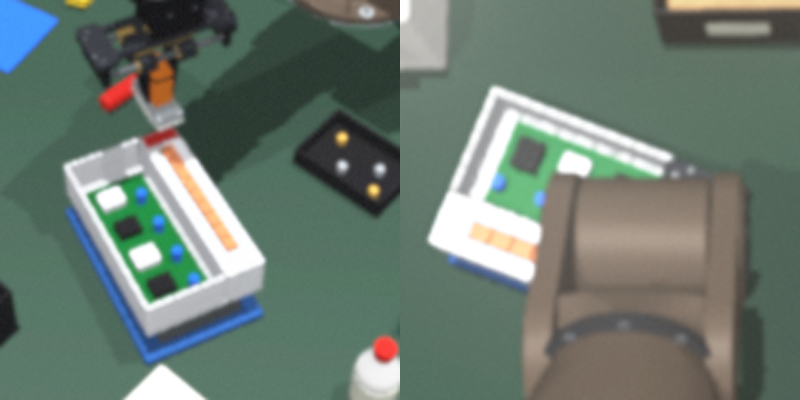

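The crop shows the shoe upright in the gripper over the red end (around (160,110)), in line with the strip. Now I descend and feel for the rim.

Request:
carry_out(series=[[0,0,0.02,0,0],[0,0,0.035,0,0],[0,0,0.0425,0,0],[0,0,0.0425,0,0],[0,0,0.0425,0,0],[0,0,0.0425,0,0]])

```text
t: 7.32
eef_pos: [527.1, 57.0, 328.4]
tcp_rot: [3.141, -0.0, 1.194]
ft_force: [-0.3, 0.4, -5.3]
opening: 0.273
grip_force: 30.0
```

Request:
carry_out(series=[[0,0,0.001,0,0],[0,0,0.002,0,0],[0,0,0.002,0,0]])

```text
t: 7.7
eef_pos: [527.0, 57.0, 325.9]
tcp_rot: [-3.142, -0.0, 1.194]
ft_force: [-0.2, -1.0, -4.3]
opening: 0.274
grip_force: 30.0
```

Request:
carry_out(series=[[0,0,0.0005,0,0],[0,0,0.001,0,0],[0,0,0.001,0,0]])

```text
t: 8.07
eef_pos: [527.1, 57.0, 324.9]
tcp_rot: [-3.142, -0.0, 1.194]
ft_force: [-0.1, -0.4, -3.9]
opening: 0.275
grip_force: 30.0
```

Request:
carry_out(series=[[0,0,0.0005,0,0],[0,0,0.001,0,0],[0,0,0.001,0,0]])

```text
t: 8.45
eef_pos: [527.0, 57.1, 323.9]
tcp_rot: [-3.141, -0.0, 1.194]
ft_force: [0.2, 0.0, -5.3]
opening: 0.274
grip_force: 30.0
```

Request:
carry_out(series=[[0,0,0.0005,0,0],[0,0,0.001,0,0],[0,0,0.001,0,0]])

```text
t: 8.82
eef_pos: [527.1, 57.0, 322.9]
tcp_rot: [3.142, -0.0, 1.194]
ft_force: [-0.4, 0.3, -3.5]
opening: 0.271
grip_force: 30.0
```

Request:
carry_out(series=[[0,0,0.0005,0,0],[0,0,0.001,0,0],[0,0,0.001,0,0]])

```text
t: 9.2
eef_pos: [527.1, 57.0, 322.1]
tcp_rot: [3.141, -0.0, 1.194]
ft_force: [0.3, -0.3, -1.7]
opening: 0.274
grip_force: 30.0
```

Request:
carry_out(series=[[0,0,0.0005,0,0],[0,0,0.001,0,0],[0,0,0.001,0,0]])

```text
t: 9.57
eef_pos: [527.1, 57.0, 320.9]
tcp_rot: [3.142, -0.0, 1.194]
ft_force: [-0.8, 0.3, -0.0]
opening: 0.275
grip_force: 30.0
```

Request:
carry_out(series=[[0,0,0.0005,0,0],[0,0,0.001,0,0],[0,0,0.001,0,0]])

```text
t: 9.95
eef_pos: [527.0, 57.0, 320.2]
tcp_rot: [3.141, -0.0, 1.194]
ft_force: [-1.3, -1.1, 4.8]
opening: 0.272
grip_force: 30.0
```

```bash
python3 -c "
from h import *
import numpy as np
f=[]
for i in range(4):
    s=env.state(); f.append(np.r_[s['ft_force'],s['moment']]); env.read_camera('top')
print(np.array(f).round(2), s['eef_pos'])"
```

```text
[[-1.29 -1.13  4.82  0.09  0.37  0.03]
 [-2.75 -0.27  3.56  0.07  0.36  0.04]
 [-1.26  0.08  5.05  0.12  0.42  0.09]
 [-1.63 -0.19  5.16  0.05  0.38  0.04]] [527.03935333  57.02655635 320.08961663]
```

Request:
carry_out(series=[[0,0,0.0007,0,0],[0.003,0,0.00056,0,0],[0.006,0,0.00042,0,0],[0.009,0,0.00029,0,0],[0.012,0,0.00015,0,0]])

```text
t: 10.78
eef_pos: [531.6, 67.8, 320.2]
tcp_rot: [3.141, 0.001, 1.194]
ft_force: [-2.2, -5.1, 7.5]
opening: 0.27
grip_force: 30.0
```

Request:
carry_out(series=[[0.003,0,0.0001,0,0],[0.006,0,0.0,0,0],[0.009,0,-0.0001,0,0],[0.012,0,-0.0002,0,0]])

```text
t: 11.28
eef_pos: [536.0, 78.8, 320.5]
tcp_rot: [3.14, 0.001, 1.194]
ft_force: [-3.0, -7.7, 9.9]
opening: 0.273
grip_force: 30.0
```

Request:
carry_out(series=[[0.003,0,-0.00014,0,0],[0.006,0,-0.00028,0,0],[0.009,0,-0.00041,0,0],[0.012,0,-0.00055,0,0]])

```text
t: 11.78
eef_pos: [540.5, 90.0, 321.1]
tcp_rot: [3.14, 0.001, 1.194]
ft_force: [-4.3, -7.1, 8.4]
opening: 0.275
grip_force: 30.0
```

Request:
carry_out(series=[[0.003,0,-6e-05,0,0],[0.006,0,-0.00015,0,0],[0.009,0,-0.00028,0,0],[0.012,0,-0.0004,0,0],[0.015,0,-0.00054,0,0],[0.018,0,-0.00068,0,0]])

```text
t: 12.52
eef_pos: [547.1, 106.7, 321.8]
tcp_rot: [3.14, 0.001, 1.194]
ft_force: [-1.9, -6.3, 9.2]
opening: 0.272
grip_force: 30.0
```

Request:
carry_out(series=[[0.003,0,-8e-05,0,0],[0.006,0,-0.0002,0,0],[0.009,0,-0.00033,0,0],[0.012,0,-0.00046,0,0],[0.015,0,-0.0006,0,0],[0.018,0,-0.00074,0,0]])

```text
t: 13.28
eef_pos: [553.7, 123.5, 322.6]
tcp_rot: [3.14, 0.001, 1.194]
ft_force: [-3.1, -5.3, 9.6]
opening: 0.272
grip_force: 30.0
```

```bash
python3 - <<'E'
from h import *
f=[]
for i in range(3):
    s=env.state(); f.append(np.r_[s['ft_force'],s['moment'],s['eef_pos'][2]]); a=grab('scene')
print(np.array(f).round(2))
a=cv2.resize(a[210:350,270:410],(600,600),interpolation=2)
cv2.imwrite('pics/mid.png',a[...,::-1])
E
```

```text
[[-3.1300e+00 -5.3000e+00  9.6200e+00 -1.2500e+00  5.2000e-01  5.0000e-02
   3.2261e+02]
 [-2.2500e+00 -4.6000e+00  8.9400e+00 -9.6000e-01  5.0000e-01  2.0000e-02
   3.2266e+02]
 [-2.0400e+00 -4.3000e+00  9.8800e+00 -7.9000e-01  4.1000e-01  2.0000e-02
   3.2264e+02]]
```

View pics/mid.png

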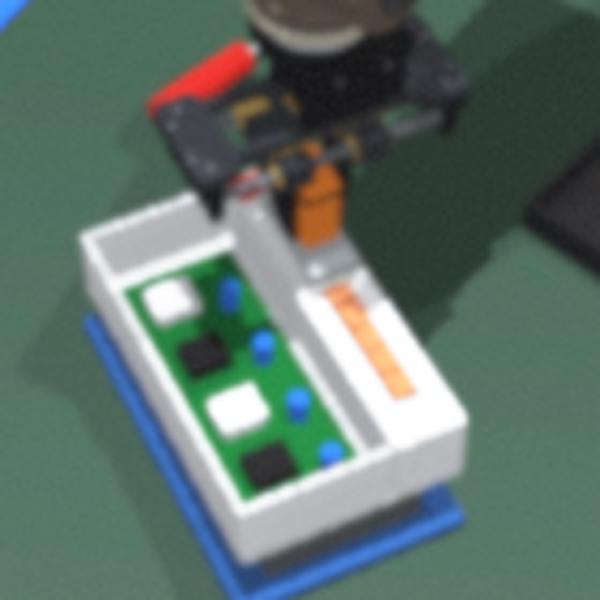

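The crop shows the shoe upright on the rim over the strip (around (330,275)), with the remaining sections ahead of it at (345,295) to (400,390). The push is about 14 N, so I continue.

Request:
carry_out(series=[[0.003,0,-0.0001,0,0],[0.006,0,-0.00022,0,0],[0.009,0,-0.00035,0,0],[0.012,0,-0.00048,0,0],[0.015,0,-0.00061,0,0],[0.018,0,-0.00074,0,0],[0.021,0,-0.00087,0,0],[0.024,0,-0.001,0,0]])

```text
t: 14.42
eef_pos: [562.6, 145.8, 323.7]
tcp_rot: [3.14, 0.001, 1.194]
ft_force: [-2.5, -8.0, 10.4]
opening: 0.272
grip_force: 30.0
```

Request:
carry_out(series=[[0.003,0,-0.00013,0,0],[0.006,0,-0.00026,0,0],[0.009,0,-0.00039,0,0],[0.012,0,-0.00053,0,0],[0.015,0,-0.00067,0,0],[0.018,0,-0.0008,0,0],[0.021,0,-0.00093,0,0],[0.024,0,-0.00106,0,0]])

```text
t: 15.42
eef_pos: [571.4, 167.9, 324.8]
tcp_rot: [3.14, 0.001, 1.194]
ft_force: [-3.1, -8.2, 11.8]
opening: 0.274
grip_force: 30.0
```

Request:
carry_out(series=[[0.003,0,-0.00014,0,0],[0.006,0,-0.00028,0,0],[0.009,0,-0.00042,0,0],[0.012,0,-0.00056,0,0],[0.015,0,-0.0007,0,0],[0.018,0,-0.00084,0,0],[0.021,0,-0.00098,0,0],[0.024,0,-0.00112,0,0]])

```text
t: 16.42
eef_pos: [580.2, 190.2, 325.9]
tcp_rot: [3.141, 0.001, 1.194]
ft_force: [-2.8, -8.8, 11.9]
opening: 0.274
grip_force: 30.0
```

Request:
carry_out(series=[[0.003,0,-0.00014,0,0],[0.006,0,-0.00029,0,0],[0.009,0,-0.00043,0,0],[0.012,0,-0.00058,0,0],[0.015,0,-0.00072,0,0],[0.018,0,-0.00086,0,0],[0.021,0,-0.001,0,0],[0.024,0,-0.00114,0,0]])

```text
t: 17.42
eef_pos: [589.0, 212.5, 327.0]
tcp_rot: [3.141, 0.001, 1.194]
ft_force: [-2.3, -8.0, 9.2]
opening: 0.272
grip_force: 30.0
```

Request:
carry_out(series=[[0.003,0,-0.00011,0,0],[0.006,0,-0.00023,0,0],[0.009,0,-0.00036,0,0],[0.012,0,-0.0005,0,0],[0.015,0,-0.00063,0,0],[0.018,0,-0.00076,0,0],[0.021,0,-0.0009,0,0],[0.024,0,-0.00103,0,0]])

```text
t: 18.42
eef_pos: [597.9, 235.0, 328.1]
tcp_rot: [3.14, 0.001, 1.194]
ft_force: [-2.6, -6.1, 10.1]
opening: 0.268
grip_force: 30.0
```

Request:
carry_out(series=[[0.003,0,-0.00013,0,0],[0.006,0,-0.00026,0,0],[0.009,0,-0.00039,0,0],[0.012,0,-0.00052,0,0],[0.015,0,-0.00065,0,0],[0.018,0,-0.00078,0,0],[0.021,0,-0.00091,0,0],[0.022,0,-0.00095,0,0],[0.022,0,-0.00095,0,0]])

```text
t: 19.55
eef_pos: [606.0, 255.5, 329.1]
tcp_rot: [3.14, 0.0, 1.194]
ft_force: [-2.0, -4.7, 9.8]
opening: 0.272
grip_force: 30.0
```

Request:
carry_out(series=[[0,0,0.0003,0,0],[0,0,0.0006,0,0],[0,0,0.0006,0,0]])

```text
t: 19.92
eef_pos: [606.0, 255.5, 328.7]
tcp_rot: [3.14, 0.0, 1.194]
ft_force: [-2.5, -5.2, 12.0]
opening: 0.274
grip_force: 30.0
```

Request:
carry_out(series=[[0,0,-0.01,0,0],[0,0,-0.04,0,0],[0,0,-0.06,0,0],[0,0,-0.06,0,0],[-0.08,-0.1,-0.06,0,0],[-0.1,-0.1,-0.06,0,0],[-0.1,-0.1,-0.06,0,0],[-0.1,-0.1,-0.06,0,0]])

```text
t: 20.92
eef_pos: [475.3, 199.5, 387.1]
tcp_rot: [-3.141, 0.001, 1.194]
ft_force: [0.8, -0.3, -4.5]
opening: 0.272
grip_force: 30.0
```

```bash
python3 - <<'E'
from h import *
a=grab('scene'); s=env.state(); print(s['eef_pos'],s['tcp_rot'])
im,P=cloud('scene'); hsv=cv2.cvtColor(im,cv2.COLOR_RGB2HSV); H,S=hsv[...,0].astype(int),hsv[...,1].astype(int)
C=np.array([616.9,148.3]); t=np.deg2rad(68.4); ey=np.array([np.cos(t),np.sin(t)]); ex=np.array([ey[1],-ey[0]])
q=P[...,:2]-C; hx=q@ex; hy=q@ey; z=P[...,2]
st=(H>5)&(H<18)&(S>60)&(abs(hx+48)<10)&(abs(hy)<100)&(z>90)&(z<125)
rm=(abs(hx+48)>11)&(abs(hx+48)<18)&(abs(hy)<110)&(z>90)&(z<125)
B=np.polyfit(hy[rm],z[rm],1)
for k in range(9):
    m=st&(hy>-90+20*k)&(hy<-70+20*k); print(k+1,m.sum(),np.median((z-np.polyval(B,hy))[m]).round(1))
cv2.imwrite('pics/after.png',cv2.resize(a[210:350,270:410],(600,600),interpolation=2)[...,::-1])
E
```

```text
[476.23824086 199.90013142 387.24714917] [-3.14141910e+00 -4.56189465e-05  1.19357277e+00]
1 27 -1.2
2 28 -0.5
3 32 0.4
4 33 -0.2
5 33 -0.7
6 33 -0.3
7 32 -1.1
8 32 -0.1
9 26 -0.5
```

View pics/after.png

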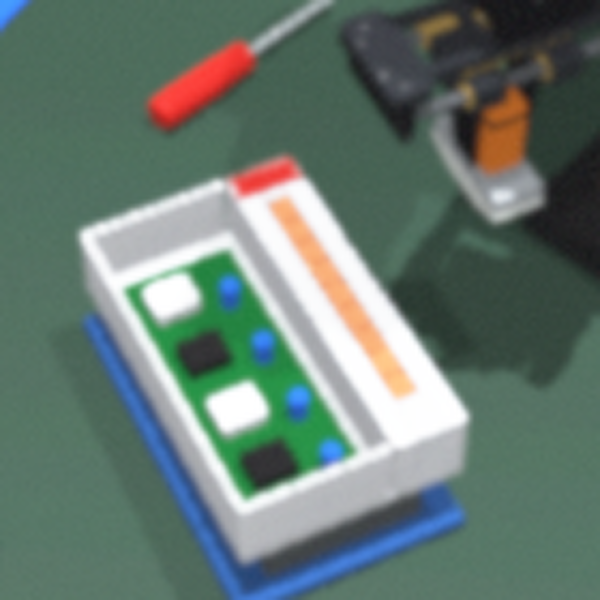

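All nine sections measure level with the rim (strip from (280,205) to (400,390) in the crop). Now I park the shoe.

```bash
python3 - <<'E'
from plan import *
p0=[476.2,199.9,387.3]
for z in (387.3,225,220.5): print(rel(p0,-21.6,(472,-312,z),-76.3))
E
```

```text
[-0.4775, 0.1845, 0.0, 54.7]
[-0.4775, 0.1845, 0.1623, 54.7]
[-0.4775, 0.1845, 0.1668, 54.7]
```

Request:
carry_out(series=[[-0.04,0.015,0,4,0],[-0.08,0.031,0,9,0],[-0.12,0.046,0,14,0],[-0.16,0.062,0,18,0],[-0.2,0.077,0,23,0],[-0.24,0.093,0,27,0],[-0.28,0.108,0,32,0],[-0.32,0.124,0,37,0],[-0.36,0.139,0,41,0],[-0.4,0.155,0,46,0],[-0.44,0.17,0,50,0],[-0.4775,0.1845,0,54.7,0],[-0.4775,0.1845,0,54.7,0],[-0.4775,0.1845,0.05,54.7,0],[-0.4775,0.1845,0.1,54.7,0],[-0.4775,0.1845,0.14,54.7,0],[-0.4775,0.1845,0.157,54.7,0],[-0.4775,0.1845,0.157,54.7,0],[-0.4775,0.1845,0.157,54.7,0]])

```text
t: 23.35
eef_pos: [472.3, -312.2, 231.9]
tcp_rot: [3.14, -0.001, 0.239]
ft_force: [-0.5, -0.8, -3.8]
opening: 0.274
grip_force: 30.0
```

Request:
carry_out(series=[[0,0,0.004,0,0],[0,0,0.007,0,0],[0,0,0.009,0,0],[0,0,0.009,0,0],[0,0,0.009,0,0]])

```text
t: 23.98
eef_pos: [471.8, -312.1, 221.7]
tcp_rot: [-3.142, -0.0, 0.239]
ft_force: [-0.7, 0.6, -4.5]
opening: 0.274
grip_force: 30.0
```

Request:
carry_out(series=[[0,0,0.0007,0,0],[0,0,0.0014,0,0],[0,0,0.0014,0,0]])

```text
t: 24.35
eef_pos: [471.8, -312.0, 220.5]
tcp_rot: [3.141, -0.0, 0.239]
ft_force: [-1.4, 1.2, 0.4]
opening: 0.27
grip_force: 30.0
```

Contact: the load has come off the wrist. Now I release and withdraw.

Request:
carry_out(series=[[0,0,0,0,0.4],[0,0,0,0,0.7],[0,0,0,0,1],[0,0,0,0,1],[0,0,0,0,1],[0,0,0,0,1],[0,0,0,0,1],[0,0,-0.03,0,1],[0,0,-0.08,0,1],[0,0,-0.14,0,1],[0,0,-0.18,0,1],[-0.05,0.0,-0.18,0,1],[-0.05,-0.05,-0.18,0,1],[-0.05,-0.1,-0.18,0,1],[-0.05,-0.15,-0.18,0,1],[-0.05,-0.2,-0.18,0,1],[-0.05,-0.25,-0.18,0,1],[-0.05,-0.25,-0.18,0,1]])

```text
t: 26.6
eef_pos: [363.0, -78.8, 400.5]
tcp_rot: [-3.141, -0.0, 0.242]
ft_force: [0.5, -0.4, 1.0]
opening: 1.001
grip_force: 0.0
```

```bash
python3 - <<'E'
from h import *
a=grab('scene'); b=grab('top'); print(env.state()['t'],env.state()['ft_force'])
im,P=cloud('scene'); hsv=cv2.cvtColor(im,cv2.COLOR_RGB2HSV); H,S=hsv[...,0].astype(int),hsv[...,1].astype(int)
m=(H<20)&(S>110)&(abs(P[...,0]-470)<80)&(abs(P[...,1]+312)<80)&(P[...,2]>72); print(m.sum(),np.nanmedian(P[m],0))
a=cv2.resize(a[140:240,215:315],(400,400),interpolation=2); b=cv2.resize(b[205:305,380:480],(400,400),interpolation=2)
cv2.imwrite('pics/park.png',np.hstack([a,b])[...,::-1])
E
```

```text
26.7 [0.3881622  0.1487085  0.76161721]
90 [ 476.39231082 -306.35052849   83.46953199]
```

View pics/park.png

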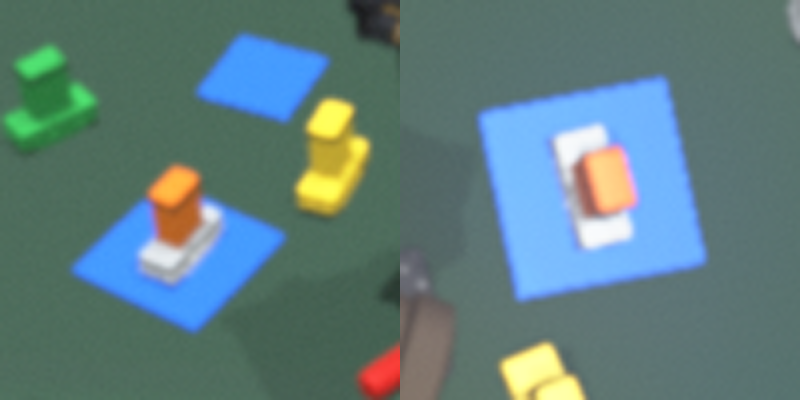

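The shoe stands upright in the middle of the large blue pad (left half (180,230), right half (595,185)) and the gripper is clear, so I hand the job in.

```bash
python3 -c "
from cell import env
print(env.job_done())"
```

```text
the job is handed in; nothing more can be done
None
```

I've handed the job in, though no verdict came back: all nine strip sections measure level with the rim after one unbroken pass at about 12–17 N from the red end, and the shoe is standing released on the large blue pad.

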